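Sort the display-stand bushes with a probe pin

TASK

Lift the keeper bar straight up and level out of its two brackets, both ends together, and lay it down flat, grip up, lengthwise along the middle of the grey pad. Then take the probe pin from its stand and, working along the row from the robot's left to its right, lower it into the bore of every bush until it meets the floor of the bore or has gone right through to the bottom. Put the pin back upright in its stand and set the bushes upright on the floors of two trays, those drilled right through in the square plywood tray and the blind ones in the round white dish, without knocking the model cars away.

Things in the scene. Friction and masses are not known exactly. Their poses are not given: they have to be found in the camera images.
- rack: Fixture fixed to the desk: a dark flat mat (no height to speak of) 110 x 360 mm with a dark steel open-topped U bracket standing at each end. Origin: centre of the mat at desk height; x across the row, y along the row to the left bracket, z up. Brackets at y = +158 and -158 mm, each 44 mm (x) by 14 mm (y), 75 mm high; the bar's seat between its cheeks is 49 mm up, 22 mm wide, open upwards.
- bracket_left (a point): centre of the left bracket's seat, 49 mm above the desk
- bracket_right (a point): centre of the right bracket's seat, 49 mm above the desk
- bar: Loose aluminium keeper bar that lies in both brackets over the row of bushes: 350 mm long along its y, 16 mm wide, 14 mm thick; in the middle of its top a black grip 18 mm (x) by 44 mm (y) rising a further 30 mm. Origin: centre of its underside; its balance point is its middle; z up. About 0.3 kg.
- bar_left_end (a point): underside of the bar 170 mm from its middle towards +y
- bar_right_end (a point): underside of the bar 170 mm from its middle towards -y
- pad: Grey felt-covered board fixed to the desk beyond the row, 90 mm (x) by 400 mm (y, long way), 6 mm thick. Origin: centre of its underside.
- stand: Pale wooden block fixed to the desk, 46 x 46 mm, 70 mm high, with an upright 16 mm hole through it that holds the pin. Origin: centre of its underside, z up along the hole.
- pin: Loose probe pin, upright: a steel rod of 8 mm diameter with a round tip, 65 mm long up to a steel collar 28 mm across and 4 mm thick, above it a black square handle 16 x 16 mm reaching from 69 to 111 mm above the tip. Origin: at the tip, z up along the rod. In its stand the collar rests on the block's top, so that the tip is 5 mm above the desk. About 60 g.
- pin_tip (a point): the tip of the pin's rod
- tray: Square plywood tray fixed to the desk, 172 x 172 mm outside, walls 5 mm thick and 12 mm high, floor 5 mm above the desk. Origin: centre of its underside, axes along its sides.
- dish: Round white flat-bottomed dish fixed to the desk, 182 mm across outside, 172 mm inside, rim 12 mm high, floor 5 mm above the desk. Origin: centre of its underside.
- car_grey: grey die-cast model car, 100 x 40 x 32 mm, loose, a bystander near the row. Origin: centre of its underside, x along its length
- car_white: white die-cast model car, 100 x 40 x 32 mm, loose, a bystander near the row. Origin: centre of its underside, x along its length
- car_red: red die-cast model car, 100 x 40 x 32 mm, loose, a bystander beyond the pad. Origin: centre of its underside, x along its length
- paint_jar: small green glass jar, 40 mm across, 55 mm high, fixed, a bystander. Origin: centre of its underside
- bush_1a: Loose round aluminium bush in the first (leftmost) place of the row, 40 mm diameter, 45 mm high, 0.11 kg, with an upright 16 mm bore open at the top that is drilled either right through or blind (22 mm deep, flat floor). At most one bush stands in this place; None if absent. Origin: centre of its underside, z up along the bore.
- bush_1b: Loose round aluminium bush in the first (leftmost) place of the row, 40 mm diameter, 45 mm high, 0.11 kg, with an upright 16 mm bore open at the top that is drilled either right through or blind (22 mm deep, flat floor). At most one bush stands in this place; None if absent. Origin: centre of its underside, z up along the bore.
- bush_2a: Loose round aluminium bush in the second place of the row, 40 mm diameter, 45 mm high, 0.11 kg, with an upright 16 mm bore open at the top that is drilled either right through or blind (22 mm deep, flat floor). At most one bush stands in this place; None if absent. Origin: centre of its underside, z up along the bore.
- bush_2b: Loose round aluminium bush in the second place of the row, 40 mm diameter, 45 mm high, 0.11 kg, with an upright 16 mm bore open at the top that is drilled either right through or blind (22 mm deep, flat floor). At most one bush stands in this place; None if absent. Origin: centre of its underside, z up along the bore.
- bush_3a: Loose round aluminium bush in the third place of the row, 40 mm diameter, 45 mm high, 0.11 kg, with an upright 16 mm bore open at the top that is drilled either right through or blind (22 mm deep, flat floor). At most one bush stands in this place; None if absent. Origin: centre of its underside, z up along the bore.
- bush_3b: Loose round aluminium bush in the third place of the row, 40 mm diameter, 45 mm high, 0.11 kg, with an upright 16 mm bore open at the top that is drilled either right through or blind (22 mm deep, flat floor). At most one bush stands in this place; None if absent. Origin: centre of its underside, z up along the bore.
- bush_4a: Loose round aluminium bush in the fourth (rightmost) place of the row, 40 mm diameter, 45 mm high, 0.11 kg, with an upright 16 mm bore open at the top that is drilled either right through or blind (22 mm deep, flat floor). At most one bush stands in this place; None if absent. Origin: centre of its underside, z up along the bore.
- bush_4b: Loose round aluminium bush in the fourth (rightmost) place of the row, 40 mm diameter, 45 mm high, 0.11 kg, with an upright 16 mm bore open at the top that is drilled either right through or blind (22 mm deep, flat floor). At most one bush stands in this place; None if absent. Origin: centre of its underside, z up along the bore.
Things that resemble listed ones, but are neither listed nor needed, are in the scene too. Leave any purple, red or yellow look-alike of the bush_3b alone.

How it is judged:
By the outcome, as a careful person would: the job done as asked, in the order asked, and still so for the second after the job is handed in, with the robot touching nothing.
Of bush_1a, bush_1b only 1 to 1 are there at a start; the rules pass over those that are not, and their reading is None.
Of bush_2a, bush_2b, car_silver only 1 to 1 are there at a start; the rules pass over those that are not, and their reading is None.
Of bush_3a, bush_3b only 1 to 1 are there at a start; the rules pass over those that are not, and their reading is None.
Of bush_4a, bush_4b only 1 to 1 are there at a start; the rules pass over those that are not, and their reading is None.
At some moment in a run one of bush_1a, bush_1b, bush_2a, bush_2b, bush_3a, bush_3b, bush_4a, bush_4b may be knocked a few centimetres aside while the robot is not near it.
It also fails if it takes over 210 s, if anything falls off the work surface, if the arm or the gripper's body presses on something with over 40 N, if the wrist force passes 120 N, or if a joint passes its speed limit or range.

ROBOT

A 6-joint arm with a two-finger parallel gripper is mounted at the origin on the work surface. World frame = base frame: x ahead of the robot, y to its left, z up, the work surface at z = 0. Lengths are in m, angles in rad, forces in N, time in s.
With the tool pointing down it reaches from about 0.25 to 0.725 m from the base axis. Payload 4 kg.
Tool frame: the origin (TCP) lies on the centre line of the jaws, within the pads' length; the fingertips stand 17 mm ahead of it and the grasp point (between the pads) lies 2 mm behind it; z points along the fingers, y is the line along which they close (so a half turn about z gives the same grasp; the last joint's range is limited). The gripper opens to 85 mm and grips with 20 to 120 N. Pads are 22 mm wide; open, the fingers measure 114 mm over their backs; the gripper's body (76 mm by 85 mm) begins 54 mm behind the grasp point. The pads swing forward as they close: fully open they stand 13 mm farther back than shut.
Start: joints at [1.334, 0.241, 0.005, 1.335, 0, 1.571], TCP at [0.117, 0.486, 0.248] pointing down, gripper open.
Joint ranges: [-2.72, 2.72], [-1.05, 1.87], [-1.09, 1.28], [-1.99, 2.15], [-1.42, 1.44], [-3.14, 3.14]. Speed limits (rad/s): [2.79, 2.79, 3.14, 3.14, 3.14, 3.14].

INTERFACE

Orientations are given as a unit quaternion [x, y, z, w].
In Python, from workcell import get_obs, imaging, order gives the robot as it stands.
- The arm moves only by the tool apply_moves, never from a script. Its argument "targets" is a list that holds one entry, the list of rows, each a list of 5 numbers: the shift along the world's x, y, z in units of 40 mm (1.0 is 40 mm), then the turn about the world's z in degrees, then the gripper command: -1 is shut, 1 is fully open, values between are in proportion. In form: [[[dx, dy, dz, turn, fingers], ...]]. A call has 1 to 8 rows; each row shifts and turns the commanded pose from where the row before left it; what a row does not reach is not made up. A row lasts 1/12 s, in which the tool goes at most 41.7 mm and 7.16 degrees, less where a joint would pass 70% of its speed; a pose out of reach is approached as far as the arm can. A call is refused whole if a number of a shift passes 1 or a number of a turn 7.16, either way. A call with a gripper value outside its range is refused whole. The fingers move at their own pace and stop on an object; the grip force is fixed at half the most. Time passes only in rows, so rows that do not move let the fingers close. It gives the time, the measured TCP pose, the force, the opening and the grip force at its end, in the units of the state.
- get_obs(): the state, without advancing time (a new reading comes with each control period).
- imaging.camera(name): name is "scene" or "top" or "wrist"; returns (picture, depth): 384x512x3 uint8, blue, green, red; 384x512 float32, m along the optical axis (not along the pixel's ray), 0 where there is no reading.
- imaging.get_calibration(name): a dict with "camera_matrix" (3x3 intrinsics, pixels), "eye" and "rotation" of the camera in the world; the wrist camera has in their place "hand_eye" (4x4, takes a point from camera to tool coordinates, whose origin is the TCP and whose axes are the flange's). Camera axes: x right, y down, z forward; pixel columns grow to the right and rows downward; lengths in m; the calibration is good to about 2 mm. The wrist camera is an equidistant fisheye: a pixel r from the principal point sees the ray r / f radians off the axis. A picture is of the moment at which its call begins: read the wrist's pose just before it. get_calibration takes no time and is no camera call.
- order.job_done(): hands the job in; it is judged then, once.
The state is a dict: "clock": time; "joint_pos": joint angles; "joint_vel": joint speeds; "tau": joint torques, N m; "eef_pos": TCP position; "tool_rot": TCP orientation; "ft_force": force on the tool from outside, world axes, zero at the start; "ft_torque": the same for the moment, N m; "grip_width": finger opening in m; "grasp_force": force on a finger pad.
Only numpy, scipy, OpenCV 4.12 (cv2) and the standard library are available. Lean on these libraries where they do the work, as an engineer would, in place of code of your own. Each camera call takes 0.05 s, during which the arm holds its last target. There are 200 camera calls.

## Working session

There is one attempt and no reset: what is moved stays moved. The work goes in short steps, Python scripts to look and compute and a tool call to move; the robot and the scene stay as the last step left them, time stands still between calls to the robot, and variables do not carry over. Pictures are saved under pics/ and viewed, at most 14 in all, crops included, and the job is handed in when it is done.

Besides the shell and the picture viewer there is one more tool, called after "Request:" in YAML: its name, and indented under it one key for each argument. apply_moves: Moves the arm, as the interface text tells. Its arguments: {"type":"object","properties":{"targets":{"type":"array","items":{"type":"array","items":{"type":"array","items":{"type":"number"}}}}},"required":["targets"]}

```bash
mkdir -p pics; ls
python3 - <<'E'
from workcell import get_obs, imaging
import cv2,numpy as np,json
s=get_obs();print({k:np.round(v,3).tolist() for k,v in s.items()})
for n in("scene","top"):
    p,d=imaging.camera(n);cv2.imwrite(f"pics/{n}0.png",p);np.save(f"{n}0.npy",d)
    c=imaging.get_calibration(n);print(n,{k:np.round(v,4).tolist() for k,v in c.items()})
print(imaging.get_calibration("wrist"))
E
```

```text
pics
{'clock': 0.0, 'joint_pos': [1.334, 0.241, 0.004, 1.335, -0.0, 1.571], 'joint_vel': [0.001, -0.0, -0.002, -0.001, 0.001, 0.0], 'tau': [-0.0, -37.232, 25.241, 0.017, 0.0, -0.0], 'eef_pos': [0.117, 0.485, 0.247], 'tool_rot': [0.118, 0.993, -0.001, -0.0], 'ft_force': [-0.239, -0.115, -0.06], 'ft_torque': [0.053, 0.021, 0.031], 'grasp_force': 0.0, 'grip_width': 0.085}
scene {'camera_matrix': [[369.4375, 0.0, 251.4792], [0.0, 369.4375, 190.3876], [0.0, 0.0, 1.0]], 'eye': [1.0281, 0.3915, 0.6845], 'rotation': [0.3909, 0.8391, -0.342, -0.1614]}
top {'camera_matrix': [[443.8996, 0.0, 257.6904], [0.0, 443.8996, 194.0708], [0.0, 0.0, 1.0]], 'eye': [0.5149, 0.0092, 1.1669], 'rotation': [-0.6978, 0.7156, -0.0211, 0.0222]}
{'camera_matrix': array([[297.31863964,   0.        , 251.7784477 ],
       [  0.        , 297.31863964, 190.56939981],
       [  0.        ,   0.        ,   1.        ]]), 'hand_eye': array([[-2.49330481e-04, -9.63745994e-01, -2.66821284e-01,
         6.78868162e-02],
       [ 9.99999926e-01, -3.18263801e-04,  2.15106531e-04,
         9.74924743e-04],
       [-2.92227614e-04, -2.66821211e-01,  9.63746002e-01,
        -1.26427089e-01],
       [ 0.00000000e+00,  0.00000000e+00,  0.00000000e+00,
         1.00000000e+00]])}
```

View pics/top0.png

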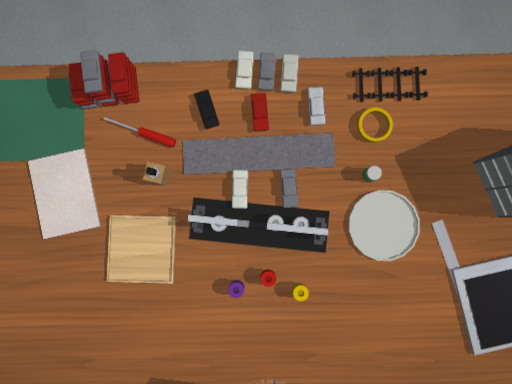

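View pics/scene0.png

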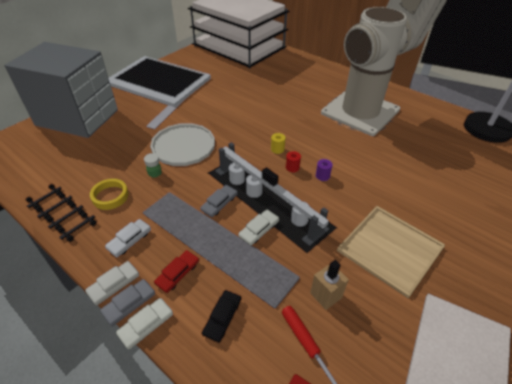

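The top view shows the rack at (260,225), with bushes at (219,224), (276,222) and (301,225). Place 2 near (247,224) is empty, and a silver car stands at (316,105). The purple (236,289), red (268,278) and yellow (301,293) look-alikes are to be left alone. The pad is at (259,154), the stand and pin at (154,173), the tray at (141,249) and the dish at (384,225). The cars near the row are at (240,189) and (289,187).

```bash
cat > h.py <<'E'
from workcell import get_obs, imaging
import cv2,numpy as np
from scipy.spatial.transform import Rotation as R
def cal(n):
    c=imaging.get_calibration(n);return c["camera_matrix"],np.array(c["eye"]),R.from_quat(c["rotation"]).as_matrix()
def ray(n,px,z):
    K,e,r=cal(n);px=np.atleast_2d(px).astype(float)
    d=np.c_[(px[:,0]-K[0,2])/K[0,0],(px[:,1]-K[1,2])/K[1,1],np.ones(len(px))]@r.T
    return e+d*((z-e[2])/d[:,2])[:,None]
def cloud(n,d):
    K,e,r=cal(n);v,u=np.mgrid[:d.shape[0],:d.shape[1]]
    c=np.stack([(u-K[0,2])/K[0,0]*d,(v-K[1,2])/K[1,1]*d,d],-1);w=c@r.T+e;w[d==0]=np.nan;return w
def proj(n,P):
    K,e,r=cal(n);c=(np.atleast_2d(P)-e)@r;return c[:,:2]/c[:,2:]*K[0,0]+K[:2,2]
def rect(n,m,z):
    "min-area rectangles of mask blobs, on plane z"
    v,u=np.nonzero(m);P=ray(n,np.c_[u,v],z)[:,:2]
    c,s,a=cv2.minAreaRect((P*1000).astype(np.float32));return np.round(c,1),np.round(s,1),round(a,1)
E
python3 - <<'E'
from h import *
d=np.load("top0.npy");p=cv2.imread("pics/top0.png");W=cloud("top",d);z=W[...,2]
print("desk z",np.nanmedian(z[230:300,330:345]),np.nanstd(z[300:340,150:220]))
def blob(name,box,lo,hi,zp=None):
    u0,v0,u1,v1=box;m=np.zeros(z.shape,bool);m[v0:v1,u0:u1]=((z>lo)&(z<hi))[v0:v1,u0:u1]
    n,l,st,_=cv2.connectedComponentsWithStats(m.astype(np.uint8))
    for i in range(1,n):
        if st[i,4]>8:
            q=l==i; print(name,rect("top",q,np.nanmedian(z[q]) if zp is None else zp),st[i,4],"z",np.round(np.nanmedian(z[q]),4), "med",np.round(np.nanmedian(W[q],0)[:2],4))
blob("bracket",(185,195,335,252),.069,.082,.075)
blob("bar",(185,195,335,252),.056,.068,.063)
blob("grip",(230,205,275,240),.084,.1,.093)
blob("bush",(185,195,335,252),.035,.052,.045)
blob("pin",(140,155,172,190),.095,.14,.116)
blob("stand",(140,155,172,190),.055,.09,.07)
blob("cars",(220,160,310,212),.015,.05,None)
blob("pad",(178,130,340,176),.003,.012,.006)
blob("tray",(100,208,182,290),.009,.02,.012)
blob("dish",(340,184,425,268),.008,.02,.012)
g=cv2.cvtColor(p,cv2.COLOR_BGR2HSV)
m=(g[...,2]<75);m[:195]=0;m[255:]=0;m[:,:180]=0;m[:,340:]=0
m=cv2.morphologyEx(m.astype(np.uint8),cv2.MORPH_CLOSE,np.ones((15,15)));print("mat",rect("top",m,0))
m=(g[...,1]<60);m[:130]=0;m[176:]=0;m[:,:178]=0;m[:,340:]=0;print("pad",rect("top",cv2.morphologyEx(m.astype(np.uint8),cv2.MORPH_OPEN,np.ones((5,5))),.006))
cv2.imwrite("pics/crop0.png",cv2.resize(p[140:256,130:340],None,fx=3.8,fy=3.8,interpolation=cv2.INTER_CUBIC))
E
```

```text
desk z -0.0008094767087527543 0.0022351544471944478
bracket (array([541.7, 164. ]), array([12.4,  9.8]), 88.6) 29 z 0.0737 med [0.5418 0.1652]
bracket (array([508.6, 167.8]), array([13.9, 10.1]), 77.3) 25 z 0.0748 med [0.5097 0.1682]
bracket (array([ 502. , -148.2]), array([14.8,  9.8]), 88.6) 28 z 0.0743 med [ 0.5019 -0.1481]
bracket (array([ 470.2, -144.7]), array([14.7,  9.8]), 88.1) 25 z 0.074 med [ 0.4702 -0.1428]
bar (array([518.3, 110.3]), array([151.4,  15.9]), 82.7) 392 z 0.0622 med [0.5182 0.1102]
bar (array([493.5, -84.6]), array([151.8,  15.9]), 82.7) 396 z 0.0621 med [ 0.4934 -0.085 ]
grip (array([505.8,  12.5]), array([42.5, 17.7]), 82.9) 134 z 0.0916 med [0.506  0.0123]
bush (array([536.9, 162.6]), array([ 7. , 18.1]), 32.4) 10 z 0.045 med [0.535  0.1607]
bush (array([518.9, -32.7]), array([36.1, 21.1]), 82.9) 86 z 0.0439 med [ 0.5195 -0.0335]
bush (array([529.1, 110.1]), array([22.9,  4.6]), 80.4) 17 z 0.0436 med [0.5285 0.1093]
bush (array([512.4, -96.7]), array([38.5, 22.1]), 83.4) 97 z 0.0438 med [ 0.5128 -0.0976]
bush (array([513.4, 164.3]), array([16.2,  8.2]), 3
[... 1315 characters left out ...]
[ 6.3, 82.2]), 84.8) 59 z 0.0115 med [0.4155 0.2358]
tray (array([421.2, 401.2]), array([ 5.2, 48.8]), 89.7) 35 z 0.0111 med [0.4223 0.4017]
tray (array([372.3, 386.4]), array([46.4, 17.2]), 64.0) 35 z 0.0115 med [0.3732 0.3942]
tray (array([368.6, 346. ]), array([12.9,  2.6]), 88.6) 11 z 0.0118 med [0.3694 0.3463]
tray (array([367.7, 312.5]), array([43.9,  2.6]), 88.6) 32 z 0.0111 med [0.3677 0.31  ]
tray (array([366.2, 258.4]), array([43.8,  7.7]), 89.2) 32 z 0.0116 med [0.3647 0.2564]
dish (array([ 496.4, -315.4]), array([182. , 178.5]), 88.5) 452 z 0.0114 med [ 0.4924 -0.3218]
mat (array([518.6,   8.2]), array([359.5, 131.9]), 82.8)
pad (array([685. ,   5.5]), array([106.7, 398. ]), 1.5)
```

View pics/crop0.png

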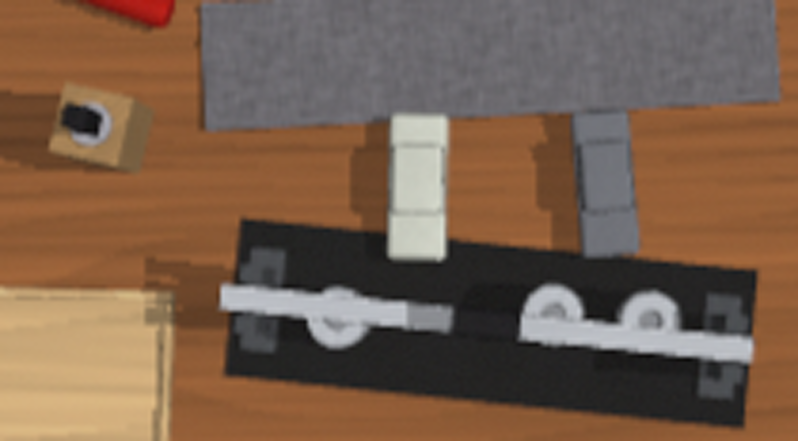

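Request:
apply_moves:
  targets:
    - [[0.6,-0.74,0,-5.2,1],[0.6,-0.74,0,-5.2,1],[0.6,-0.74,0,-5.2,1],[0.6,-0.74,0,-5.2,1],[0.6,-0.74,0,-5.2,1],[0.6,-0.74,0,-5.2,1],[0.6,-0.74,0,-5.2,1],[0.6,-0.74,0,-5.2,1]]

```text
clock: 0.77
eef_pos: [0.3098, 0.2475, 0.2481]
tool_rot: [0.465, 0.885, -0.0, -0.0]
ft_force: [0.7, -0.7, -0.2]
grip_width: 0.0855
grasp_force: 0.0
```

Request:
apply_moves:
  targets:
    - [[0.6,-0.74,0,-5.2,1],[0.6,-0.74,0,-5.2,1],[0.6,-0.74,0,-5.2,1],[0.6,-0.74,0,-5.2,1],[0.6,-0.74,0,-5.2,1],[0.6,-0.74,0,-5.2,1],[0.6,-0.74,0,-5.2,1],[0.6,-0.74,0,-5.2,1]]

```text
clock: 1.43
eef_pos: [0.5019, 0.0106, 0.2479]
tool_rot: [0.749, 0.662, -0.0, -0.0]
ft_force: [0.8, 1.0, 0.2]
grip_width: 0.0855
grasp_force: 0.0
```

Request:
apply_moves:
  targets:
    - [[0,0,0,0,1],[0,0,0,0,1]]

```text
clock: 1.6
eef_pos: [0.5017, 0.0108, 0.2472]
tool_rot: [0.749, 0.663, -0.001, -0.001]
ft_force: [-0.6, 0.7, 0.7]
grip_width: 0.0854
grasp_force: 0.0
```

Request:
apply_moves:
  targets:
    - [[0.11,0.05,-0.8,-0.4,1],[0,0,-0.8,0,1],[0,0,-0.8,0,1],[0,0,-0.8,0,1],[0,0,-0.5,0,1],[0,0,-0.35,0,1],[0,0,0,0,1],[0,0,0,0,1]]

```text
clock: 2.27
eef_pos: [0.5042, 0.0155, 0.0859]
tool_rot: [0.749, 0.662, -0.001, -0.001]
ft_force: [0.5, 0.3, 0.8]
grip_width: 0.0855
grasp_force: 0.0
```

```bash
cat >> h.py <<'E'
def wray(px,z,obs):
    "wrist pixels -> points on plane z"
    c=imaging.get_calibration("wrist");K,H=c["camera_matrix"],np.array(c["hand_eye"]);px=np.atleast_2d(px).astype(float)
    q=(px-K[:2,2])/K[0,0];r=np.linalg.norm(q,axis=1)+1e-9
    d=np.c_[q/r[:,None]*np.sin(r)[:,None],np.cos(r)]
    T=R.from_quat(obs["tool_rot"]).as_matrix();d=d@(T@H[:3,:3]).T;e=T@H[:3,3]+obs["eef_pos"]
    return e+d*((z-e[2])/d[:,2])[:,None]
def wproj(P,obs):
    c=imaging.get_calibration("wrist");K,H=c["camera_matrix"],np.array(c["hand_eye"])
    T=R.from_quat(obs["tool_rot"]).as_matrix();t=(np.atleast_2d(P)-obs["eef_pos"])@T
    x=(t-H[:3,3])@H[:3,:3];r=np.hypot(x[:,0],x[:,1]);th=np.arctan2(r,x[:,2]);return x[:,:2]/r[:,None]*(K[0,0]*th)[:,None]+K[:2,2]
E
python3 - <<'E'
from h import *
o=get_obs();p,d=imaging.camera("wrist");cv2.imwrite("pics/w1.png",p)
print(np.round(o["eef_pos"],4),np.round(o["tool_rot"],3))
t=np.radians(-7.3);ux=np.array([np.cos(t),np.sin(t)]);uy=np.array([-ux[1],ux[0]])
for a in(9,-9):
  for b in(22,-22): print(a,b,wproj(np.r_[np.array([.506,.0127])+ux*a/1e3+uy*b/1e3,.093],o).round(1))
E
```

```text
[0.5042 0.0155 0.0859] [ 0.749  0.662 -0.001 -0.001]
9 22 [[278.5 226.2]]
9 -22 [[274.8 307.1]]
-9 22 [[237. 226.]]
-9 -22 [[238.5 307.1]]
```

View pics/w1.png

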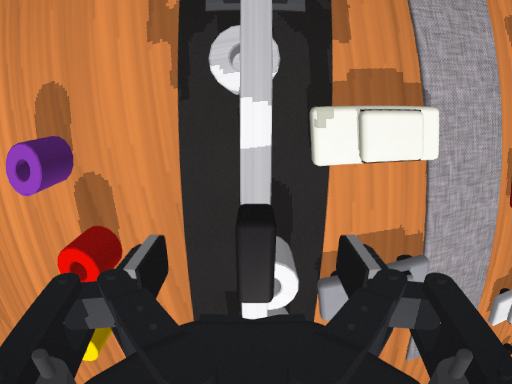

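The wrist view shows the black grip at (256,255) between the open pads at (148,265) and (358,260). It matches the prediction to about 2 px, so I'll nudge and close.

Request:
apply_moves:
  targets:
    - [[0.04,-0.07,-0.04,0,1],[0,0,0,0,1],[0,0,0,0,-1],[0,0,0,0,-1],[0,0,0,0,-1],[0,0,0,0,-1],[0,0,0,0,-1],[0,0,0,0,-1]]

```text
clock: 2.98
eef_pos: [0.5072, 0.0116, 0.0848]
tool_rot: [0.75, 0.661, -0.0, -0.0]
ft_force: [0.5, 0.7, -1.4]
grip_width: 0.0167
grasp_force: 58.6
```

Request:
apply_moves:
  targets:
    - [[0,0,0,0,-1],[0,0,0,0,-1]]

```text
clock: 3.15
eef_pos: [0.5072, 0.0116, 0.0848]
tool_rot: [0.75, 0.662, -0.0, -0.0]
ft_force: [-1.1, 0.7, 2.2]
grip_width: 0.0166
grasp_force: 58.9
```

Request:
apply_moves:
  targets:
    - [[0,0,0.08,0,-1],[0,0,0.15,0,-1],[0,0,0.2,0,-1],[0,0,0.2,0,-1],[0,0,0.2,0,-1],[0,0,0.2,0,-1],[0,0,0.2,0,-1],[0,0,0.2,0,-1]]

```text
clock: 3.82
eef_pos: [0.5074, 0.0117, 0.143]
tool_rot: [0.75, 0.662, 0.0, 0.0]
ft_force: [-0.2, -0.1, -2.6]
grip_width: 0.0169
grasp_force: 58.6
```

Request:
apply_moves:
  targets:
    - [[0,0,0.2,0,-1],[0,0,0.2,0,-1],[0,0,0.2,0,-1],[0,0,0.1,0,-1],[0,0,0,0,-1]]

```text
clock: 4.23
eef_pos: [0.5081, 0.0117, 0.1712]
tool_rot: [0.75, 0.662, 0.001, 0.001]
ft_force: [1.0, -0.0, -2.1]
grip_width: 0.0168
grasp_force: 58.6
```

Run:
```python
from h import *
o=get_obs();print(np.round(o["eef_pos"],4),np.round(o["tool_rot"],3))
p,d=imaging.camera("top");cv2.imwrite("pics/t2.png",p);W=cloud("top",d);z=W[...,2]
m=(z>.105)&(z<.16);m[:190]=0;m[260:]=0;m[:,:170]=0;m[:,350:]=0
P=W[m];A=np.c_[P[:,:2],np.ones(len(P))]
b=P[P[:,2]<.16];print("bar pts",len(P),"by y:",[(round(y,2),round(float(np.median(P[(abs(P[:,1]-y)<.02)][:,2])),4)) for y in(-.14,-.1,-.06,.08,.12,.16) if (abs(P[:,1]-y)<.02).sum()>5])
# pad edges: refine
g=cv2.cvtColor(p,cv2.COLOR_BGR2HSV)
for sgn in(0,1):pass
m=(g[...,1]<70)&(g[...,2]<150);m[:125]=0;m[182:]=0;m[:,:176]=0;m[:,345:]=0
cols=[c for c in range(192,328) if not(228<c<252 or 276<c<302 or c>300 and c<330)]
lo=[];up=[]
for c in range(190,330):
    r=np.nonzero(m[:,c])[0]
    if not len(r):continue
    q=ray("top",[[c,r[0]],[c,r[-1]]],.006); up.append(q[0,:2])
    if r[-1]-r[0]<42: lo.append(q[1,:2])
for n,e in(("up",up),("lo",lo)):
    e=np.array(e);k=np.polyfit(e[:,1],e[:,0],1);r=abs(e[:,0]-np.polyval(k,e[:,1]));e=e[r<np.median(r)*3];k=np.polyfit(e[:,1],e[:,0],1);print(n,len(e),"slope deg",np.degrees(np.arctan(k[0])),"x at y=.006",np.polyval(k,.006))
l=[];rr=[]
for v in range(146,162):
    c=np.nonzero(m[v])[0];q=ray("top",[[c[0],v],[c[-1],v]],.006);l.append(q[0,1]);rr.append(q[1,1])
print("y ends",np.median(l),np.median(rr))
# bushes now
m=((z>.035)&(z<.052)).astype(np.uint8)
```

```text
[0.5081 0.0117 0.1712] [0.75  0.662 0.001 0.001]
bar pts 561 by y: [(-0.14, 0.1487), (-0.1, 0.1484), (-0.06, 0.1484), (0.08, 0.1494), (0.12, 0.1483), (0.16, 0.1485)]
up 127 slope deg -1.5797455854898874 x at y=.006 0.7374936341880681
lo 96 slope deg -1.685638456659936 x at y=.006 0.6503881931986965
y ends 0.20419445593698457 -0.19289894521901724
```

Request:
apply_moves:
  targets:
    - [[0.3,0,0,0.5,-1],[0.65,-0.02,0,1.3,-1],[0.7,-0.03,0,1.5,-1],[0.7,-0.03,0,1.5,-1],[0.7,-0.03,0,1.5,-1],[0.7,-0.03,0,1.4,-1],[0.6,-0.03,0,1.2,-1],[0.28,0,0,0,-1]]

```text
clock: 4.95
eef_pos: [0.6947, 0.0045, 0.1679]
tool_rot: [0.696, 0.718, -0.0, -0.0]
ft_force: [0.5, 0.6, -3.0]
grip_width: 0.0169
grasp_force: 59.1
```

Request:
apply_moves:
  targets:
    - [[0,0,-0.3,0,-1],[0,0,-0.5,0,-1],[0,0,-0.5,0,-1],[0,0,-0.5,0,-1],[0,0,-0.4,0,-1],[0,0,-0.3,0,-1],[0,0,-0.15,0,-1],[0,0,0,0,-1]]

```text
clock: 5.62
eef_pos: [0.691, 0.0048, 0.0614]
tool_rot: [0.696, 0.718, -0.002, -0.002]
ft_force: [-0.7, -0.2, -2.6]
grip_width: 0.0171
grasp_force: 59.3
```

Run:
```python
from h import *
o=get_obs();print(np.round(o["eef_pos"],4),np.round(o["tool_rot"],3))
p,d=imaging.camera("top");cv2.imwrite("pics/t3.png",p);W=cloud("top",d);z=W[...,2]
m=(z>.03)&(z<.2);m[:120]=0;m[172:]=0;m[:,:170]=0;m[:,350:]=0
P=W[m];m2=np.zeros_like(m)
for y0,y1 in((-.16,-.1),(.1,.16)):
    q=P[(P[:,1]>y0)&(P[:,1]<y1)&(P[:,2]<.06)];print(len(q),q.mean(0))
```

```text
[0.691  0.0048 0.0614] [ 0.696  0.718 -0.002 -0.002]
155 [ 0.69431452 -0.12976027  0.03876375]
154 [0.68657033 0.12944704 0.03823624]
```

Request:
apply_moves:
  targets:
    - [[0.08,0,-0.2,0,-1],[0,0,-0.14,0,-1],[0,0,-0.08,0,-1],[0,0,-0.04,0,-1],[0,0,0,0,-1],[0,0,0,0,-1]]

```text
clock: 6.17
eef_pos: [0.6957, 0.0048, 0.0456]
tool_rot: [0.696, 0.718, 0.0, 0.0]
ft_force: [-0.2, 0.0, -1.8]
grip_width: 0.0168
grasp_force: 59.3
```

Request:
apply_moves:
  targets:
    - [[0,0,-0.04,0,-1],[0,0,-0.03,0,-1],[0,0,0,0,-1]]

```text
clock: 6.42
eef_pos: [0.6956, 0.0049, 0.0426]
tool_rot: [0.696, 0.718, -0.0, -0.0]
ft_force: [-0.7, 0.7, -2.7]
grip_width: 0.017
grasp_force: 59.3
```

Request:
apply_moves:
  targets:
    - [[-0.03,0,-0.03,0,-1],[0,0,0,0,-1]]

```text
clock: 6.58
eef_pos: [0.6948, 0.0048, 0.0419]
tool_rot: [0.696, 0.718, 0.0, 0.0]
ft_force: [0.7, 0.2, -2.1]
grip_width: 0.0169
grasp_force: 59.4
```

Request:
apply_moves:
  targets:
    - [[0,0,-0.03,0,-1],[0,0,0,0,-1],[0,0,0,0,-0.15],[0,0,0,0,-0.15],[0,0,0,0,-0.15],[0,0,0,0,-0.15]]

```text
clock: 7.08
eef_pos: [0.6945, 0.0048, 0.0401]
tool_rot: [0.696, 0.718, -0.0, -0.0]
ft_force: [0.2, 0.4, 0.3]
grip_width: 0.0366
grasp_force: 0.0
```

Request:
apply_moves:
  targets:
    - [[0,0,0.2,0,-0.15],[0,0,0.5,0,-0.15],[0,0,0.8,0,-0.15],[0,0,0.9,0,-0.15],[-0.4,0,0.8,0,1],[-0.8,0,0,0,1],[-0.9,0.2,0,0,1],[-0.8,0.5,0,0,1]]

```text
clock: 7.75
eef_pos: [0.5775, 0.0311, 0.1697]
tool_rot: [0.698, 0.716, 0.001, 0.001]
ft_force: [-1.1, 1.3, -0.9]
grip_width: 0.0824
grasp_force: 0.0
```

Request:
apply_moves:
  targets:
    - [[-0.1,0.9,0,0,1],[0,0.9,0,0,1],[0,0.9,0,0,1],[0,0.9,0,0,1],[0,0.9,0,0,1],[0,0.5,0,0,1],[0,0,0,0,1]]

```text
clock: 8.33
eef_pos: [0.5742, 0.2377, 0.1688]
tool_rot: [0.694, 0.72, 0.001, -0.0]
ft_force: [0.1, 0.2, 0.4]
grip_width: 0.0858
grasp_force: 0.0
```

```bash
cat >> h.py <<'E'
def bushes(p,d,n="top",box=(185,195,335,252),zt=.045):
    "tops of the bushes by depth: circle of the blob outline"
    z=cloud(n,d)[...,2];u0,v0,u1,v1=box;m=np.zeros(z.shape,np.uint8);m[v0:v1,u0:u1]=((z>.034)&(z<.056))[v0:v1,u0:u1]
    out=[]
    for c in cv2.findContours(m,cv2.RETR_EXTERNAL,cv2.CHAIN_APPROX_NONE)[0]:
        if cv2.contourArea(c)<60:continue
        P=ray(n,c[:,0,:],zt)[:,:2];(x,y),r=cv2.minEnclosingCircle((P*1000).astype(np.float32));e=P.max(0)/2+P.min(0)/2
        out.append((round(x,1),round(y,1),round(r,1),(e*1000).round(1).tolist()))
    return out
E
python3 - <<'E'
from h import *
o=get_obs();print(np.round(o["eef_pos"],4),np.round(o["tool_rot"],3))
p,d=imaging.camera("top");cv2.imwrite("pics/t4.png",p);W=cloud("top",d);z=W[...,2]
print(bushes(p,d))
m=(z>.016)&(z<.06);m[:130]=0;m[172:]=0;m[:,:170]=0;m[:,350:]=0
m[156:,225:310]=0
print("bar",rect("top",m,.02),np.nanmedian(z[m]))
m=(z>.058)&(z<.08);m[:150]=0;m[195:]=0;m[:,:135]=0;m[:,175:]=0;print("stand top",rect("top",m,.07))
m=(z>.105)&(z<.13);m[:150]=0;m[195:]=0;m[:,:135]=0;m[:,175:]=0;print("pin",rect("top",m,.116))
cv2.imwrite("pics/c4.png",cv2.resize(p[120:256,130:340],None,fx=3.8,fy=3.8,interpolation=cv2.INTER_CUBIC))
E
```

```text
[0.5742 0.2377 0.1688] [ 0.694  0.72   0.001 -0.   ]
[(504.2, -95.8, 19.9, [504.3, -95.9]), (512.1, 112.0, 19.8, [512.1, 112.0]), (510.2, -31.3, 19.8, [510.9, -31.8])]
bar (array([718.9,  33.7]), array([ 67.6, 403.4]), 1.7) 0.02015191970845498
stand top (array([638.7, 255. ]), array([24.2, 46. ]), 75.3)
pin (array([0., 0.]), array([0., 0.]), 0.0)
```

View pics/c4.png

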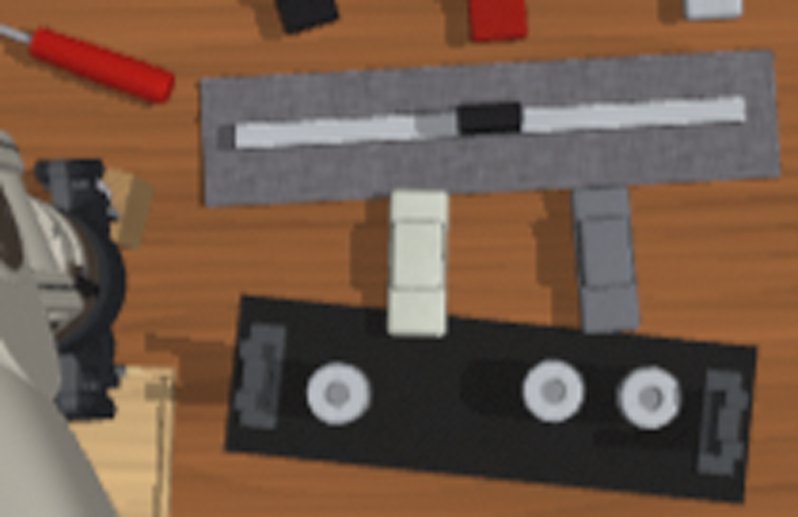

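The crop shows the bar lying along the middle of the pad from (235,135) to (745,108). The three grey bushes are at (338,393), (553,390) and (650,397), and both cars are undisturbed. Next I'll hover over the pin and look.

Request:
apply_moves:
  targets:
    - [[0.5,0.2,0.1,-6,1],[0.6,0.3,0,-6,1],[0.59,0.24,0,-5.5,1],[0,0,0,0,1],[0,0,0,0,1]]

```text
clock: 8.8
eef_pos: [0.6427, 0.2612, 0.1712]
tool_rot: [0.798, 0.603, -0.001, -0.0]
ft_force: [0.9, 0.1, 0.2]
grip_width: 0.0855
grasp_force: 0.0
```

Run:
```python
from h import *
o=get_obs();p,d=imaging.camera("wrist");cv2.imwrite("pics/w5.png",p)
print(np.round(o["eef_pos"],4),np.round(o["tool_rot"],3))
print("pin top pred",wproj([.6417,.2673,.116],o),wproj([.6417,.2673,.07],o))
```

```text
[0.6427 0.2612 0.1712] [ 0.798  0.603 -0.001 -0.   ]
pin top pred [[248.54147911 209.30813748]] [[249.13931892 190.36451035]]
```

View pics/w5.png

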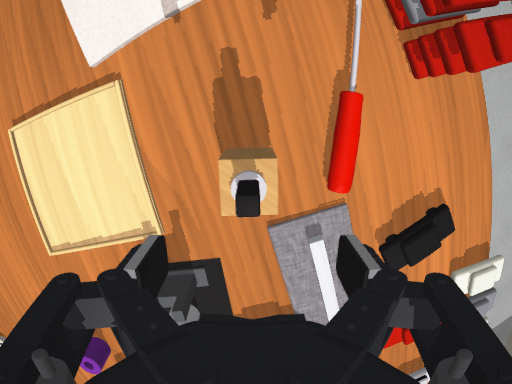

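Wrist view: handle top at about (248,207) against a predicted (248.5,209), aligned with the jaws, so I'll descend.

Request:
apply_moves:
  targets:
    - [[-0.03,0.14,-0.5,0.3,1],[0,0,-0.6,0,1],[0,0,-0.5,0,1],[0,0,-0.25,0,1],[0,0,-0.08,0,1],[0,0,0,0,1],[0,0,0,0,1]]

```text
clock: 9.43
eef_pos: [0.6414, 0.2679, 0.0967]
tool_rot: [0.796, 0.605, 0.001, 0.0]
ft_force: [-0.1, 1.2, 0.7]
grip_width: 0.0854
grasp_force: 0.0
```

Request:
apply_moves:
  targets:
    - [[0,0,-0.06,0,1],[0,0,0,0,-1],[0,0,0,0,-1],[0,0,0,0,-1],[0,0,0,0,-1],[0,0,0,0,-1],[0,0,0,0,-1],[0,0,0,0,-1]]

```text
clock: 10.1
eef_pos: [0.6411, 0.2681, 0.0929]
tool_rot: [0.796, 0.606, 0.0, 0.0]
ft_force: [-0.2, -0.4, 3.6]
grip_width: 0.0155
grasp_force: 58.6
```

Request:
apply_moves:
  targets:
    - [[0,0,0,0,-1],[0,0,0,0,-1]]

```text
clock: 10.27
eef_pos: [0.641, 0.2681, 0.0929]
tool_rot: [0.796, 0.606, 0.0, 0.0]
ft_force: [-0.0, -0.6, 1.2]
grip_width: 0.0153
grasp_force: 58.5
```

Request:
apply_moves:
  targets:
    - [[0,0,0.15,0,-1],[0,0,0.4,0,-1],[0,0,0.5,0,-1],[0,0,0.5,0,-1],[0,0,0.5,0,-1],[0,0,0.3,0,-1],[0,0,0.15,0,-1],[0,0,0,0,-1]]

```text
clock: 10.93
eef_pos: [0.6417, 0.2684, 0.1948]
tool_rot: [0.796, 0.606, 0.002, 0.0]
ft_force: [0.1, -0.4, -0.4]
grip_width: 0.0154
grasp_force: 58.4
```

Request:
apply_moves:
  targets:
    - [[-0.3,-0.36,0,0,-1],[-0.6,-0.72,0,0,-1],[-0.6,-0.72,0,0,-1],[-0.6,-0.73,0,0,-1],[-0.6,-0.73,0,0,-1],[-0.4,-0.5,0,0,-1],[-0.12,-0.14,0,0,-1],[0,0,0,0,-1]]

```text
clock: 11.6
eef_pos: [0.5102, 0.1105, 0.192]
tool_rot: [0.797, 0.605, -0.001, -0.0]
ft_force: [0.7, 0.1, -0.8]
grip_width: 0.0156
grasp_force: 58.6
```

Run:
```python
from h import *
o=get_obs();p,d=imaging.camera("wrist");cv2.imwrite("pics/w6.png",p)
print(np.round(o["eef_pos"],4),np.round(o["tool_rot"],4))
T=R.from_quat(o["tool_rot"]).as_matrix();tip=np.array(o["eef_pos"])+T@[0,0,.088];print("tip",tip.round(4),"px",wproj(tip,o).round(1),"bush top px",wproj([.512,.112,.045],o).round(1))
p,d=imaging.camera("top");cv2.imwrite("pics/t6.png",p);print(bushes(p,d))
```

```text
[0.5102 0.1105 0.192 ] [ 7.965e-01  6.046e-01 -1.100e-03 -5.000e-04]
tip [0.51   0.1104 0.104 ] px [[252.4 202.2]] bush top px [[253.9 181.2]]
[(504.2, -95.8, 19.9, [504.3, -95.9]), (510.2, -31.3, 19.8, [510.9, -31.8])]
```

View pics/w6.png

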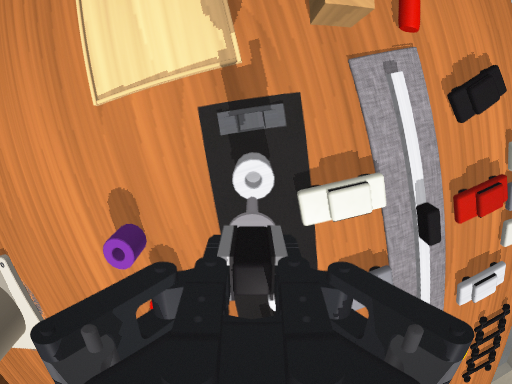

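Wrist view: bush 1 at (253,179) with the bore visible, pin tip at (251,201). Both agree with the predictions to about 2 px. I'll lower to just above the bore and check again.

Request:
apply_moves:
  targets:
    - [[0.05,0.05,-0.3,0,-1],[0,0,-0.4,0,-1],[0,0,-0.3,0,-1],[0,0,-0.2,0,-1],[0,0,0,0,-1],[0,0,0,0,-1]]

```text
clock: 12.2
eef_pos: [0.5144, 0.1148, 0.1441]
tool_rot: [0.796, 0.606, -0.0, -0.0]
ft_force: [0.3, 0.3, 0.0]
grip_width: 0.0153
grasp_force: 58.6
```

```bash
cat > tipcheck.py <<'E'
from h import *
import sys
o=get_obs();p,d=imaging.camera("wrist")
T=R.from_quat(o["tool_rot"]).as_matrix();tip=np.array(o["eef_pos"])+T@[0,0,.088];b=[float(sys.argv[2]),float(sys.argv[3]),.045]
t=wproj(tip,o)[0];q=wproj(b,o)[0];print("tip",tip.round(4),"px",t.round(1),"bush px",q.round(1))
th=np.linspace(0,2*np.pi,60);c=np.array(b)+np.c_[.008*np.cos(th),.008*np.sin(th),0*th]
k=5;u,v=int(q[0])-60,int(q[1])-50;im=cv2.resize(p[v:v+100,u:u+120],None,fx=k,fy=k,interpolation=cv2.INTER_CUBIC)
print("crop origin",u,v);cv2.polylines(im,[((wproj(c,o)-[u,v])*k).astype(int)],True,(0,0,255),1);cv2.circle(im,tuple(((t-[u,v])*k).astype(int)),4,(0,255,0),1)
cv2.imwrite(f"pics/{sys.argv[1]}.png",im)
E
python3 tipcheck.py k7 .512 .112
```

```text
tip [0.5143 0.1147 0.0561] px [252.4 202.2] bush px [250.5 201.9]
crop origin 190 151
```

View pics/k7.png

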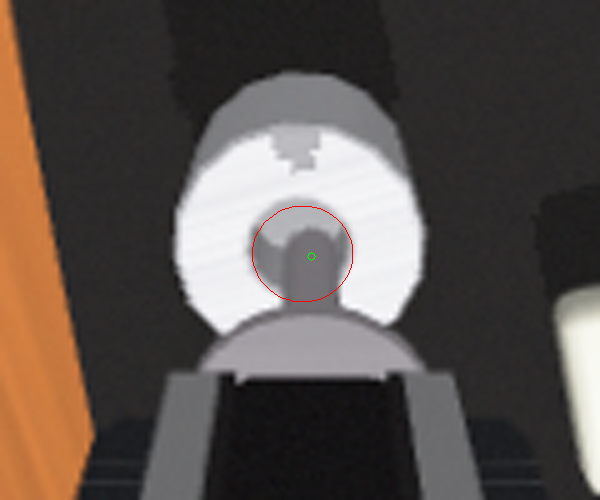

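The crop shows the predicted bore circle on the true bore, with the tip about 3 mm off to +x/+y. Correcting.

Request:
apply_moves:
  targets:
    - [[-0.05,-0.06,0,0,-1],[0,0,0,0,-1],[0,0,-0.15,0,-1],[0,0,-0.1,0,-1],[0,0,0,0,-1]]

```text
clock: 12.67
eef_pos: [0.5114, 0.1114, 0.1338]
tool_rot: [0.796, 0.605, -0.001, -0.0]
ft_force: [-0.4, 0.9, -0.4]
grip_width: 0.0154
grasp_force: 58.6
```

Request:
apply_moves:
  targets:
    - [[0,0,-0.1,0,-1],[0,0,-0.12,0,-1],[0,0,-0.12,0,-1],[0,0,-0.12,0,-1],[0,0,0,0,-1]]

```text
clock: 13.08
eef_pos: [0.5112, 0.1115, 0.1149]
tool_rot: [0.796, 0.606, -0.001, -0.001]
ft_force: [0.2, -0.0, -0.7]
grip_width: 0.015
grasp_force: 58.6
```

Tip at 27 mm. Continuing slowly past the 23 mm level.

Request:
apply_moves:
  targets:
    - [[0,0,-0.05,0,-1],[0,0,-0.04,0,-1],[0,0,-0.04,0,-1],[0,0,-0.03,0,-1],[0,0,0,0,-1]]

```text
clock: 13.5
eef_pos: [0.5123, 0.1117, 0.1104]
tool_rot: [0.796, 0.606, 0.0, 0.0]
ft_force: [-0.8, -0.6, 2.5]
grip_width: 0.0153
grasp_force: 59.0
```

Request:
apply_moves:
  targets:
    - [[0,0,-0.05,0,-1],[0,0,-0.03,0,-1],[0,0,0,0,-1]]

```text
clock: 13.75
eef_pos: [0.5126, 0.1118, 0.1097]
tool_rot: [0.796, 0.606, 0.001, 0.001]
ft_force: [-6.2, -2.2, 17.6]
grip_width: 0.0156
grasp_force: 61.0
```

Bush 1 is blind: firm contact with the tip at 23 mm. Next, bush 3.

Request:
apply_moves:
  targets:
    - [[0,0,0.2,0,-1],[0,0,0.3,0,-1],[0,0,0.4,0,-1],[0,0,0.35,0,-1],[0,-0.3,0.1,0,-1],[0,-0.6,0,0,-1],[0,-0.8,0,0,-1],[0,-0.8,0,0,-1]]

```text
clock: 14.42
eef_pos: [0.5117, 0.0104, 0.1603]
tool_rot: [0.795, 0.606, -0.0, 0.0]
ft_force: [1.0, 0.3, -0.3]
grip_width: 0.0153
grasp_force: 58.4
```

Request:
apply_moves:
  targets:
    - [[0,-0.6,0,0,-1],[0,-0.4,0,0,-1],[0,-0.1,0,0,-1],[0,0,0,0,-1],[0,0,-0.15,0,-1],[0,0,-0.1,0,-1],[0,0,0,0,-1]]

```text
clock: 15.0
eef_pos: [0.5112, -0.0314, 0.1492]
tool_rot: [0.795, 0.606, -0.001, -0.001]
ft_force: [-0.3, -0.5, -0.9]
grip_width: 0.0152
grasp_force: 58.4
```

```bash
python3 - <<'E'
from h import *
print(get_obs()["eef_pos"]);p,d=imaging.camera("top");print(bushes(p,d))
E
python3 tipcheck.py k8 .5106 -.0316
```

```text
[ 0.51115328 -0.03143006  0.14922943]
[(512.2, 111.7, 20.0, [512.1, 110.8])]
tip [ 0.5112 -0.0314  0.0617] px [252.4 202.2] bush px [251.7 196.4]
crop origin 191 146
```

View pics/k8.png

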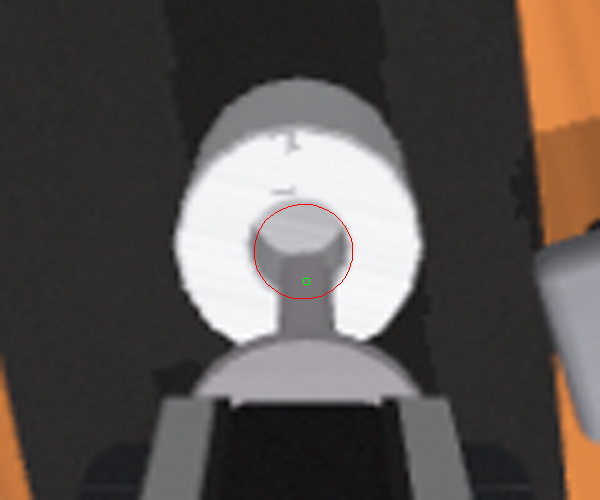

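Bush 3's bore is at crop (300,250), matching the circle, and the tip lines up.

Request:
apply_moves:
  targets:
    - [[0,0,-0.12,0,-1],[0,0,-0.12,0,-1],[0,0,-0.12,0,-1],[0,0,-0.12,0,-1],[0,0,-0.12,0,-1],[0,0,-0.12,0,-1],[0,0,-0.1,0,-1],[0,0,0,0,-1]]

```text
clock: 15.77
eef_pos: [0.5114, -0.0323, 0.1168]
tool_rot: [0.796, 0.605, -0.001, -0.001]
ft_force: [0.4, 0.3, -0.8]
grip_width: 0.0156
grasp_force: 58.4
```

Request:
apply_moves:
  targets:
    - [[0,0,-0.05,0,-1],[0,0,-0.05,0,-1],[0,0,-0.05,0,-1],[0,0,-0.04,0,-1],[0,0,0,0,-1]]

```text
clock: 16.18
eef_pos: [0.5123, -0.0324, 0.1105]
tool_rot: [0.796, 0.606, 0.0, 0.0]
ft_force: [0.3, -0.7, 1.4]
grip_width: 0.0151
grasp_force: 58.9
```

Request:
apply_moves:
  targets:
    - [[0,0,-0.05,0,-1],[0,0,-0.05,0,-1],[0,0,0,0,-1]]

```text
clock: 16.43
eef_pos: [0.5126, -0.0323, 0.1097]
tool_rot: [0.796, 0.606, 0.001, 0.001]
ft_force: [-6.6, 0.0, 19.6]
grip_width: 0.015
grasp_force: 61.4
```

Bush 3 is also blind, with contact at the same height. Next, bush 4.

Request:
apply_moves:
  targets:
    - [[0,0,0.2,0,-1],[0,0,0.3,0,-1],[0,0,0.4,0,-1],[0,0,0.35,0,-1],[-0.03,-0.3,0.1,0,-1],[-0.06,-0.6,0,0,-1],[-0.06,-0.5,0,0,-1],[-0.03,-0.19,0,0,-1]]

```text
clock: 17.1
eef_pos: [0.5044, -0.0986, 0.16]
tool_rot: [0.797, 0.605, -0.001, 0.0]
ft_force: [0.6, -0.4, -0.6]
grip_width: 0.015
grasp_force: 58.5
```

Request:
apply_moves:
  targets:
    - [[0,0,0,0,-1],[0,0,-0.15,0,-1],[0,0,-0.1,0,-1],[0,0,0,0,-1],[0,0,0,0,-1]]

```text
clock: 17.52
eef_pos: [0.5045, -0.0951, 0.1495]
tool_rot: [0.795, 0.606, -0.0, -0.001]
ft_force: [-1.3, -0.4, -1.3]
grip_width: 0.0152
grasp_force: 58.4
```

```bash
python3 - <<'E'
from h import *
print(get_obs()["eef_pos"]);p,d=imaging.camera("top");print(bushes(p,d))
E
python3 tipcheck.py k9 .5043 -.0959
```

```text
[ 0.50447881 -0.09509381  0.14950982]
[(512.2, 111.7, 20.0, [512.1, 110.8]), (510.2, -31.3, 19.8, [510.9, -31.8])]
tip [ 0.5046 -0.0952  0.0619] px [252.4 202.2] bush px [252.2 196.9]
crop origin 192 146
```

View pics/k9.png

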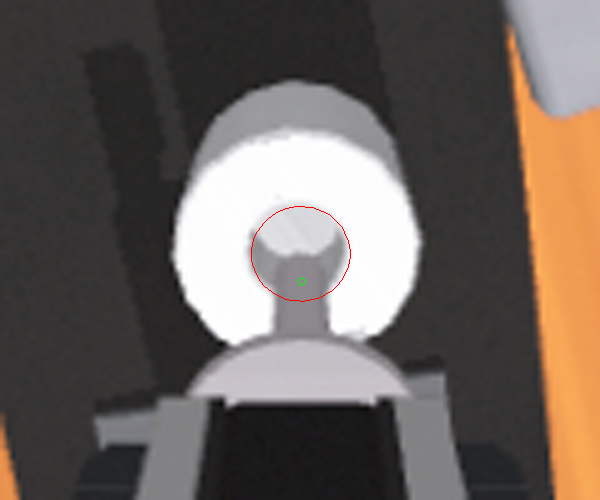

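Bush 4's bore is at crop (299,252) and the tip is aligned.

Request:
apply_moves:
  targets:
    - [[0,0,-0.12,0,-1],[0,0,-0.12,0,-1],[0,0,-0.12,0,-1],[0,0,-0.12,0,-1],[0,0,-0.12,0,-1],[0,0,-0.12,0,-1],[0,0,-0.1,0,-1],[0,0,0,0,-1]]

```text
clock: 18.28
eef_pos: [0.5042, -0.0958, 0.1164]
tool_rot: [0.796, 0.606, -0.001, -0.001]
ft_force: [0.0, 0.4, -0.2]
grip_width: 0.0154
grasp_force: 58.4
```

Request:
apply_moves:
  targets:
    - [[0,0,-0.05,0,-1],[0,0,-0.05,0,-1],[0,0,-0.05,0,-1],[0,0,-0.05,0,-1],[0,0,0,0,-1]]

```text
clock: 18.7
eef_pos: [0.5052, -0.096, 0.1103]
tool_rot: [0.796, 0.606, 0.0, 0.0]
ft_force: [-1.4, 0.5, 3.8]
grip_width: 0.0155
grasp_force: 59.2
```

Request:
apply_moves:
  targets:
    - [[0,0,-0.05,0,-1],[0,0,-0.04,0,-1],[0,0,0,0,-1]]

```text
clock: 18.95
eef_pos: [0.5055, -0.0961, 0.1096]
tool_rot: [0.796, 0.606, 0.001, 0.001]
ft_force: [-6.9, 2.0, 21.9]
grip_width: 0.0151
grasp_force: 61.6
```

All three bushes are blind. Returning the pin to its stand.

Request:
apply_moves:
  targets:
    - [[0,0,0.2,0,-1],[0,0,0.4,0,-1],[0,0,0.5,0,-1],[0,0,0.5,0,-1],[0,0,0.5,0,-1],[0,0.2,0.3,0,-1],[0.2,0.5,0.1,0,-1],[0.35,0.85,0,0,-1]]

```text
clock: 19.62
eef_pos: [0.5274, -0.0357, 0.208]
tool_rot: [0.797, 0.604, 0.001, 0.002]
ft_force: [0.2, 0.4, -0.2]
grip_width: 0.0152
grasp_force: 58.5
```

Request:
apply_moves:
  targets:
    - [[0.35,0.9,0,0,-1],[0.35,0.9,0,0,-1],[0.35,0.9,0,0,-1],[0.35,0.9,0,0,-1],[0.35,0.9,0,0,-1],[0.35,0.9,0,0,-1],[0.35,0.9,0,0,-1],[0.25,0.7,0,0,-1]]

```text
clock: 20.28
eef_pos: [0.6354, 0.2492, 0.2054]
tool_rot: [0.795, 0.606, 0.0, -0.0]
ft_force: [-0.0, -0.0, -1.4]
grip_width: 0.0149
grasp_force: 58.5
```

Request:
apply_moves:
  targets:
    - [[0.1,0.45,0,0,-1],[0,0.15,0,0,-1],[0,0,0,0,-1],[0,0,0,0,-1]]

```text
clock: 20.62
eef_pos: [0.6385, 0.2694, 0.2055]
tool_rot: [0.796, 0.606, -0.001, 0.0]
ft_force: [0.7, 0.1, -0.7]
grip_width: 0.015
grasp_force: 58.5
```

Request:
apply_moves:
  targets:
    - [[0.06,-0.03,-0.4,0,-1],[0,0,-0.4,0,-1],[0,0,-0.2,0,-1],[0,0,0,0,-1],[0,0,0,0,-1]]

```text
clock: 21.03
eef_pos: [0.641, 0.2674, 0.1659]
tool_rot: [0.796, 0.605, -0.001, -0.0]
ft_force: [0.6, 0.2, -0.3]
grip_width: 0.0149
grasp_force: 58.5
```

Request:
apply_moves:
  targets:
    - [[0,0.015,-0.1,0,-1],[0,0,-0.15,0,-1],[0,0,-0.15,0,-1],[0,0,-0.15,0,-1],[0,0,0,0,-1]]

```text
clock: 21.45
eef_pos: [0.6403, 0.2692, 0.1419]
tool_rot: [0.796, 0.606, -0.001, -0.0]
ft_force: [-0.7, -0.1, -1.6]
grip_width: 0.0153
grasp_force: 58.5
```

Tip at about 54 mm, well inside the hole with no contact. Lowering to rest.

Request:
apply_moves:
  targets:
    - [[0.02,-0.02,-0.25,0,-1],[0,0,-0.25,0,-1],[0,0,-0.25,0,-1],[0,0,-0.2,0,-1],[0,0,-0.1,0,-1],[0,0,0,0,-1],[0,0,-0.08,0,-1],[0,0,0,0,-1]]

```text
clock: 22.12
eef_pos: [0.6422, 0.2687, 0.0986]
tool_rot: [0.796, 0.606, 0.0, 0.0]
ft_force: [-0.5, 0.2, -1.2]
grip_width: 0.0153
grasp_force: 58.5
```

Request:
apply_moves:
  targets:
    - [[0,0,-0.06,0,-1],[0,0,-0.04,0,-1],[0,0,-0.03,0,-1],[0,0,0,0,-1]]

```text
clock: 22.45
eef_pos: [0.642, 0.2686, 0.0934]
tool_rot: [0.796, 0.606, -0.0, -0.0]
ft_force: [0.3, 0.5, -0.3]
grip_width: 0.0152
grasp_force: 58.5
```

Request:
apply_moves:
  targets:
    - [[0,0,-0.03,0,-1],[0,0,-0.02,0,-1],[0,0,0,0,-1]]

```text
clock: 22.7
eef_pos: [0.6422, 0.2687, 0.0929]
tool_rot: [0.796, 0.606, 0.001, 0.0]
ft_force: [-1.1, -1.1, 4.3]
grip_width: 0.0154
grasp_force: 59.3
```

Request:
apply_moves:
  targets:
    - [[0,0,0,0,0],[0,0,0,0,0],[0,0,0,0,0],[0,0,0,0,0],[0,0,0.2,0,0],[0,0,0.6,0,0],[0,0,0.8,0,0],[0,0,0.8,0,0]]

```text
clock: 23.37
eef_pos: [0.6414, 0.2683, 0.1879]
tool_rot: [0.796, 0.606, -0.001, -0.0]
ft_force: [1.1, 0.4, -0.0]
grip_width: 0.0426
grasp_force: 0.0
```

Request:
apply_moves:
  targets:
    - [[-0.6,-0.5,0.2,0,0.45],[-0.8,-0.5,0,0,0.45],[-0.8,-0.5,0,0,0.45],[-0.8,-0.5,0,0,0.45],[-0.8,-0.4,0,0,0.45],[-0.3,0,0,0,0.45],[0,0,0,0,0.45]]

```text
clock: 23.95
eef_pos: [0.4751, 0.1715, 0.1965]
tool_rot: [0.796, 0.605, -0.001, -0.0]
ft_force: [0.4, 0.4, -0.7]
grip_width: 0.0616
grasp_force: 0.0
```

Run:
```python
from h import *
o=get_obs();print(o["eef_pos"],o["tool_rot"],o["grip_width"]);p,d=imaging.camera("top");print(bushes(p,d,box=(120,190,345,262)))
cv2.imwrite("pics/t10.png",p)
W=cloud("top",d);z=W[...,2];m=(z>.1)&(z<.13);m[:150]=0;m[185:]=0;m[:,:135]=0;m[:,175:]=0;print("pin",rect("top",m,.116),m.sum(),np.nanmedian(W[m],0))
```

```text
[0.47507704 0.17153306 0.19649074] [ 7.95947757e-01  6.05365042e-01 -5.02943264e-04 -2.84925850e-04] 0.06164314856375942
[(504.2, -95.8, 19.9, [504.3, -95.9]), (512.2, 111.7, 20.0, [512.1, 110.8]), (510.2, -31.3, 19.8, [510.9, -31.8])]
pin (array([642. , 267.3]), array([18. , 15.6]), 74.5) 52 [0.64176047 0.2676059  0.11437714]
```

View pics/t10.png

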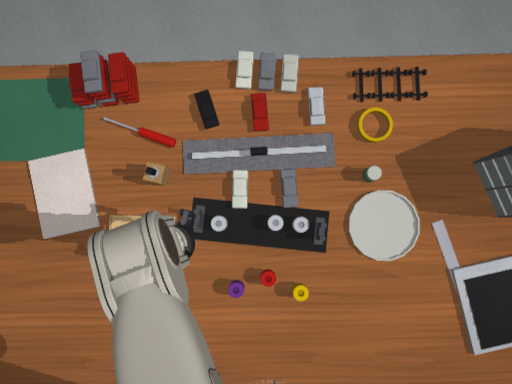

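The pin stands upright in its stand at (152,172), and the bushes are unmoved. Fetching bush 1.

Request:
apply_moves:
  targets:
    - [[0.45,-0.7,0,0,0.45],[0.48,-0.7,-0.2,0,0.45],[0,-0.09,-0.6,0,0.45],[0,0,-0.8,0,0.45],[0,0,-0.8,0,0.45],[0,0,0,0,0.45],[0,0,0,0,0.45]]

```text
clock: 24.58
eef_pos: [0.515, 0.113, 0.0982]
tool_rot: [0.796, 0.606, -0.002, -0.001]
ft_force: [-0.2, 1.0, 0.2]
grip_width: 0.0621
grasp_force: 0.0
```

Request:
apply_moves:
  targets:
    - [[-0.05,-0.02,-0.5,0,0.45],[0,0,-0.5,0,0.45],[0,0,-0.4,0,0.45],[0,0,-0.2,0,0.45],[0,0,0,0,0.45],[0,0,0,0,0.45]]

```text
clock: 25.08
eef_pos: [0.5148, 0.1127, 0.037]
tool_rot: [0.796, 0.606, 0.001, 0.001]
ft_force: [0.7, 0.0, -0.3]
grip_width: 0.0615
grasp_force: 0.0
```

Request:
apply_moves:
  targets:
    - [[-0.06,-0.02,-0.06,0,0.45],[0,0,0,0,0.45],[0,0,0,0,-1],[0,0,0,0,-1],[0,0,0,0,-1],[0,0,0,0,-1],[0,0,0,0,-1],[0,0,0,0,-1]]

```text
clock: 25.75
eef_pos: [0.5117, 0.1116, 0.0343]
tool_rot: [0.796, 0.606, 0.001, 0.0]
ft_force: [-0.1, -0.5, 4.9]
grip_width: 0.039
grasp_force: 60.5
```

Request:
apply_moves:
  targets:
    - [[0,0,0.2,0,-1],[0,0,0.5,0,-1],[0,0,0.6,0,-1],[0,0,0.6,0,-1],[0,0,0.6,0,-1],[0,-0.2,0.3,0,-1],[0,-0.5,0.1,0,-1],[-0.03,-0.85,0,0,-1]]

```text
clock: 26.42
eef_pos: [0.5112, 0.0511, 0.1514]
tool_rot: [0.794, 0.607, 0.002, 0.001]
ft_force: [1.7, -0.1, -2.5]
grip_width: 0.0388
grasp_force: 60.5
```

Request:
apply_moves:
  targets:
    - [[-0.04,-0.95,0,0,-1],[-0.04,-0.95,0,0,-1],[-0.04,-0.95,0,0,-1],[-0.04,-0.95,0,0,-1],[-0.04,-0.95,0,0,-1],[-0.04,-0.95,0,0,-1],[-0.04,-0.95,0,0,-1],[-0.04,-0.95,0,0,-1]]

```text
clock: 27.08
eef_pos: [0.4962, -0.2563, 0.1494]
tool_rot: [0.796, 0.605, -0.0, -0.0]
ft_force: [0.8, 0.9, -1.5]
grip_width: 0.0393
grasp_force: 60.5
```

Request:
apply_moves:
  targets:
    - [[-0.04,-0.9,0,0,-1],[0,-0.9,0,0,-1],[0,-0.6,0,0,-1],[0,-0.3,0,0,-1],[0,0,0,0,-1],[0,0,0,0,-1]]

```text
clock: 27.58
eef_pos: [0.4948, -0.3623, 0.1487]
tool_rot: [0.796, 0.605, 0.0, -0.001]
ft_force: [0.1, 0.4, -1.1]
grip_width: 0.0392
grasp_force: 60.5
```

Request:
apply_moves:
  targets:
    - [[0,-0.05,-0.4,0,-1],[0,0,-0.6,0,-1],[0,0,-0.6,0,-1],[0,0,-0.5,0,-1],[0,0,-0.3,0,-1],[0,0,-0.15,0,-1],[0,0,0,0,-1]]

```text
clock: 28.17
eef_pos: [0.4946, -0.3621, 0.0456]
tool_rot: [0.795, 0.606, -0.0, -0.002]
ft_force: [0.2, -0.1, 0.2]
grip_width: 0.0392
grasp_force: 60.5
```

Request:
apply_moves:
  targets:
    - [[0,0,-0.08,0,-1],[0,0,-0.04,0,-1],[0,0,-0.03,0,-1],[0,0,0,0,-1]]

```text
clock: 28.5
eef_pos: [0.4957, -0.3647, 0.0418]
tool_rot: [0.796, 0.606, 0.0, 0.001]
ft_force: [-0.6, -0.2, -1.3]
grip_width: 0.0392
grasp_force: 60.5
```

Request:
apply_moves:
  targets:
    - [[0,0,-0.04,0,-1],[0,0,-0.03,0,-1],[0,0,0,0,-1]]

```text
clock: 28.75
eef_pos: [0.4956, -0.365, 0.0393]
tool_rot: [0.796, 0.605, 0.0, 0.001]
ft_force: [-0.9, 0.6, 4.2]
grip_width: 0.039
grasp_force: 61.0
```

Request:
apply_moves:
  targets:
    - [[0,0,0,0,0.45],[0,0,0,0,0.45],[0,0,0,0,0.45],[0,0,0,0,0.45],[0,0,0.3,0,0.45],[0,0,0.7,0,0.45],[0,0,0.9,0,0.45],[0,0,0.9,0,0.45]]

```text
clock: 29.42
eef_pos: [0.4944, -0.3639, 0.1502]
tool_rot: [0.796, 0.606, -0.0, -0.002]
ft_force: [0.5, 0.2, 0.7]
grip_width: 0.0617
grasp_force: 0.0
```

Run:
```python
from h import *
o=get_obs();print(o["eef_pos"]);p,d=imaging.camera("top");print(bushes(p,d,box=(185,190,345,262)))
```

```text
[ 0.49441584 -0.36393505  0.15022432]
[(504.2, -95.8, 19.9, [504.3, -95.9]), (510.2, -31.3, 19.8, [510.9, -31.8])]
```

Request:
apply_moves:
  targets:
    - [[0.05,0.5,0,0,0.45],[0.05,0.95,0,0,0.45],[0.05,0.95,0,0,0.45],[0.05,0.95,0,0,0.45],[0.05,0.95,0,0,0.45],[0.05,0.95,0,0,0.45],[0.05,0.95,0,0,0.45],[0.05,0.95,0,0,0.45]]

```text
clock: 30.13
eef_pos: [0.5111, -0.0768, 0.1503]
tool_rot: [0.796, 0.605, 0.0, 0.0]
ft_force: [1.1, -0.4, 1.5]
grip_width: 0.0618
grasp_force: 0.0
```

Request:
apply_moves:
  targets:
    - [[0,0.7,0,0,0.45],[0,0.4,-0.2,0,0.45],[0,0.1,-0.5,0,0.45],[0,0,-0.5,0,0.45],[0,0,-0.2,0,0.45],[0,0,0,0,0.45],[0,0,0,0,0.45]]

```text
clock: 30.72
eef_pos: [0.5111, -0.0308, 0.0942]
tool_rot: [0.796, 0.605, -0.0, -0.0]
ft_force: [0.1, 0.2, -0.0]
grip_width: 0.0624
grasp_force: 0.0
```

Turning 15° here so the front finger stays clear of the grey car.

Request:
apply_moves:
  targets:
    - [[0,-0.02,0,5,0.45],[0,0,0,5,0.45],[0,0,0,5,0.45],[0,0,-0.4,0,0.45],[0,0,-0.5,0,0.45],[0,0,-0.4,0,0.45],[0,0,-0.2,0,0.45],[0,0,0,0,0.45]]

```text
clock: 31.38
eef_pos: [0.5106, -0.0318, 0.0335]
tool_rot: [0.71, 0.704, -0.001, -0.001]
ft_force: [0.6, -0.5, 0.6]
grip_width: 0.0621
grasp_force: 0.0
```

Request:
apply_moves:
  targets:
    - [[0,0,0,0,-1],[0,0,0,0,-1],[0,0,0,0,-1],[0,0,0,0,-1],[0,0,0,0,-1],[0,0,0,0,-1]]

```text
clock: 31.88
eef_pos: [0.5127, -0.0316, 0.0359]
tool_rot: [0.71, 0.704, 0.001, 0.001]
ft_force: [-0.6, -0.4, 6.5]
grip_width: 0.039
grasp_force: 61.0
```

Request:
apply_moves:
  targets:
    - [[0,0,0.2,0,-1],[0,0,0.5,0,-1],[0,0,0.6,0,-1],[0,0,0.6,0,-1],[0,0,0.6,0,-1],[0,-0.2,0.3,0,-1],[0,-0.5,0.1,0,-1],[-0.04,-0.85,0,0,-1]]

```text
clock: 32.55
eef_pos: [0.5111, -0.0919, 0.1528]
tool_rot: [0.708, 0.706, 0.002, 0.001]
ft_force: [0.8, -1.2, -2.6]
grip_width: 0.0389
grasp_force: 60.6
```

Request:
apply_moves:
  targets:
    - [[-0.06,-0.95,0,0,-1],[-0.06,-0.95,0,0,-1],[-0.06,-0.95,0,0,-1],[-0.06,-0.95,0,0,-1],[-0.06,-0.8,0,0,-1],[-0.04,-0.6,0,0,-1],[0,-0.3,0,0,-1],[0,0,0,0,-1]]

```text
clock: 33.22
eef_pos: [0.4956, -0.3158, 0.1503]
tool_rot: [0.711, 0.703, -0.0, 0.0]
ft_force: [0.5, 0.1, -1.2]
grip_width: 0.0391
grasp_force: 60.6
```

Request:
apply_moves:
  targets:
    - [[0,0.04,-0.4,0,-1],[0,0,-0.6,0,-1],[0,0,-0.6,0,-1],[0,0,-0.5,0,-1],[0,0,-0.3,0,-1],[0,0,-0.15,0,-1],[0,0,0,0,-1],[0,0,0,0,-1]]

```text
clock: 33.88
eef_pos: [0.4965, -0.3109, 0.0487]
tool_rot: [0.71, 0.705, 0.0, -0.0]
ft_force: [0.4, -0.3, -0.5]
grip_width: 0.0391
grasp_force: 60.6
```

Request:
apply_moves:
  targets:
    - [[0,0,-0.06,0,-1],[0,0,-0.03,0,-1],[0,0,-0.03,0,-1],[0,0,0,0,-1]]

```text
clock: 34.22
eef_pos: [0.4963, -0.3119, 0.0439]
tool_rot: [0.71, 0.704, 0.0, 0.0]
ft_force: [-0.7, 0.5, -1.1]
grip_width: 0.0388
grasp_force: 60.6
```

Request:
apply_moves:
  targets:
    - [[0,0,-0.05,0,-1],[0,0,-0.03,0,-1],[0,0,0,0,-1]]

```text
clock: 34.47
eef_pos: [0.4962, -0.312, 0.0409]
tool_rot: [0.71, 0.704, 0.0, 0.0]
ft_force: [-2.4, 0.9, 3.1]
grip_width: 0.039
grasp_force: 61.0
```

Request:
apply_moves:
  targets:
    - [[0,0,0,0,0.45],[0,0,0,0,0.45],[0,0,0,0,0.45],[0,0,0,0,0.45],[0,0,0.3,0,0.45],[0,0,0.7,0,0.45],[0,0,0.9,0,0.45],[0,0,0.9,0,0.45]]

```text
clock: 35.13
eef_pos: [0.4952, -0.3112, 0.1523]
tool_rot: [0.71, 0.704, -0.0, -0.002]
ft_force: [0.4, -1.0, 0.0]
grip_width: 0.0617
grasp_force: 0.0
```

Run:
```python
from h import *
o=get_obs();print(o["eef_pos"]);p,d=imaging.camera("top");print(bushes(p,d,box=(185,190,345,262)))
```

```text
[ 0.49518968 -0.31115451  0.15234898]
[(504.2, -95.8, 19.9, [504.3, -95.9])]
```

Request:
apply_moves:
  targets:
    - [[0,0.5,0,-5,0.45],[0.04,0.9,0,-5,0.45],[0.04,0.95,0,-5,0.45],[0.04,0.95,0,-5,0.45],[0.04,0.95,0,-5,0.45],[0.04,0.75,0,-5,0.45],[0,0.35,0,-5,0.45],[0,0.1,0,-5,0.45]]

```text
clock: 35.85
eef_pos: [0.504, -0.0908, 0.1522]
tool_rot: [0.908, 0.419, 0.0, -0.0]
ft_force: [0.2, -1.0, -0.5]
grip_width: 0.0618
grasp_force: 0.0
```

Request:
apply_moves:
  targets:
    - [[0,0,-0.3,0,0.45],[0,0,-0.5,0,0.45],[0,0,-0.4,0,0.45],[0,0,-0.2,0,0.45],[0,0,0,0,0.45],[0,0,0,0,0.45]]

```text
clock: 36.35
eef_pos: [0.5039, -0.0938, 0.0962]
tool_rot: [0.908, 0.419, -0.0, -0.0]
ft_force: [0.3, 1.1, -0.6]
grip_width: 0.062
grasp_force: 0.0
```

Request:
apply_moves:
  targets:
    - [[0,-0.05,-0.4,0,0.45],[0,0,-0.5,0,0.45],[0,0,-0.4,0,0.45],[0,0,-0.2,0,0.45],[0,0,0,0,0.45],[0,0,0,0,0.45]]

```text
clock: 36.85
eef_pos: [0.5046, -0.0959, 0.0369]
tool_rot: [0.908, 0.419, 0.0, 0.0]
ft_force: [-0.0, -1.1, 0.9]
grip_width: 0.0618
grasp_force: 0.0
```

Request:
apply_moves:
  targets:
    - [[0,0,-0.04,0,0.45],[0,0,0,0,-1],[0,0,0,0,-1],[0,0,0,0,-1],[0,0,0,0,-1],[0,0,0,0,-1],[0,0,0,0,-1],[0,0,0,0,-1]]

```text
clock: 37.52
eef_pos: [0.5051, -0.0959, 0.0361]
tool_rot: [0.908, 0.419, 0.001, 0.001]
ft_force: [-0.7, 0.4, 6.1]
grip_width: 0.039
grasp_force: 60.6
```

Request:
apply_moves:
  targets:
    - [[0,0,0.2,0,-1],[0,0,0.5,0,-1],[0,0,0.6,0,-1],[0,0,0.6,0,-1],[0,0,0.6,0,-1],[0,0,0.3,0,-1],[0,-0.2,0.1,5,-1],[-0.03,-0.5,0,5,-1]]

```text
clock: 38.18
eef_pos: [0.504, -0.1225, 0.1531]
tool_rot: [0.866, 0.5, 0.002, 0.001]
ft_force: [0.0, -0.5, -0.8]
grip_width: 0.039
grasp_force: 60.4
```

Request:
apply_moves:
  targets:
    - [[-0.04,-0.9,0,5,-1],[-0.04,-0.9,0,5,-1],[-0.04,-0.8,0,5,-1],[-0.04,-0.5,0,5,-1],[-0.03,-0.3,0,5,-1],[0,-0.05,0,5,-1],[0,0,0,0,-1],[0,0,0,0,-1]]

```text
clock: 38.85
eef_pos: [0.4949, -0.2618, 0.1507]
tool_rot: [0.711, 0.703, -0.0, -0.0]
ft_force: [-0.7, -0.2, -1.8]
grip_width: 0.0387
grasp_force: 60.4
```

Request:
apply_moves:
  targets:
    - [[0,0,-0.4,0,-1],[0,0,-0.6,0,-1],[0,0,-0.6,0,-1],[0,0,-0.5,0,-1],[0,0,-0.3,0,-1],[0,0,-0.15,0,-1],[0,0,0,0,-1],[0,0,0,0,-1]]

```text
clock: 39.52
eef_pos: [0.4956, -0.2613, 0.0491]
tool_rot: [0.71, 0.704, 0.0, 0.0]
ft_force: [1.0, 0.3, -1.5]
grip_width: 0.039
grasp_force: 60.5
```

Request:
apply_moves:
  targets:
    - [[0,0,-0.06,0,-1],[0,0,-0.03,0,-1],[0,0,-0.03,0,-1],[0,0,0,0,-1]]

```text
clock: 39.85
eef_pos: [0.4955, -0.2619, 0.0443]
tool_rot: [0.71, 0.704, 0.0, 0.0]
ft_force: [0.0, 0.0, -0.3]
grip_width: 0.0391
grasp_force: 60.5
```

Request:
apply_moves:
  targets:
    - [[0,0,-0.04,0,-1],[0,0,-0.03,0,-1],[0,0,0,0,-1]]

```text
clock: 40.1
eef_pos: [0.4954, -0.2619, 0.0411]
tool_rot: [0.71, 0.704, 0.0, 0.0]
ft_force: [-0.0, 0.2, -1.3]
grip_width: 0.0389
grasp_force: 60.5
```

Request:
apply_moves:
  targets:
    - [[0,0,-0.02,0,-1],[0,0,0,0,-1],[0,0,0,0,0.45],[0,0,0,0,0.45],[0,0,0,0,0.45],[0,0,0,0,0.45]]

```text
clock: 40.6
eef_pos: [0.4953, -0.2617, 0.0402]
tool_rot: [0.71, 0.704, -0.0, -0.0]
ft_force: [-0.4, 0.0, 0.3]
grip_width: 0.062
grasp_force: 0.0
```

Request:
apply_moves:
  targets:
    - [[0,0,0.3,0,0.45],[0,0,0.7,0,0.45],[0,0,0.9,0,0.45],[0,0,0.9,0,0.45],[-0.3,0,0.8,0,0.45],[-0.9,0,0,0,0.45],[-0.9,0,0,0,0.45],[-0.9,0,0,0,0.45]]

```text
clock: 41.27
eef_pos: [0.3746, -0.2618, 0.1849]
tool_rot: [0.71, 0.705, 0.0, 0.001]
ft_force: [0.2, -0.7, -0.9]
grip_width: 0.0625
grasp_force: 0.0
```

Request:
apply_moves:
  targets:
    - [[-0.8,0.5,0,0,0.45],[-0.5,0.6,0,0,0.45],[0,0,0,0,0.45],[0,0,0,0,0.45],[0,0,0,0,0.45]]

```text
clock: 41.68
eef_pos: [0.3242, -0.2183, 0.1849]
tool_rot: [0.71, 0.704, 0.0, 0.001]
ft_force: [0.5, -1.1, 0.2]
grip_width: 0.0617
grasp_force: 0.0
```

Run:
```python
from h import *
o=get_obs();print(o["eef_pos"]);p,d=imaging.camera("top");print(bushes(p,d,box=(340,180,425,270),zt=.05),bushes(p,d));cv2.imwrite("pics/t11.png",p)
q,_=imaging.camera("scene");cv2.imwrite("pics/s11.png",q)
```

```text
[ 0.32415851 -0.21830605  0.18485582]
[(496.4, -260.8, 21.4, [495.2, -260.8]), (495.2, -361.1, 22.3, [495.3, -361.1]), (495.9, -309.4, 21.5, [496.4, -309.7])] []
```

View pics/t11.png

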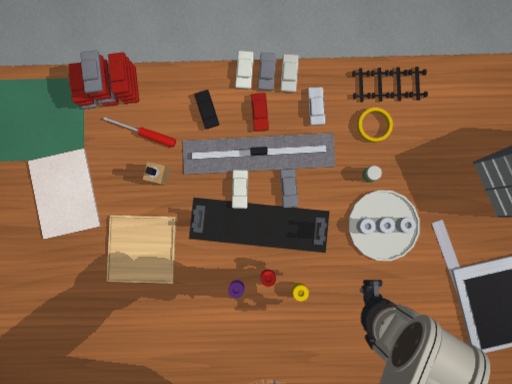

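View pics/s11.png

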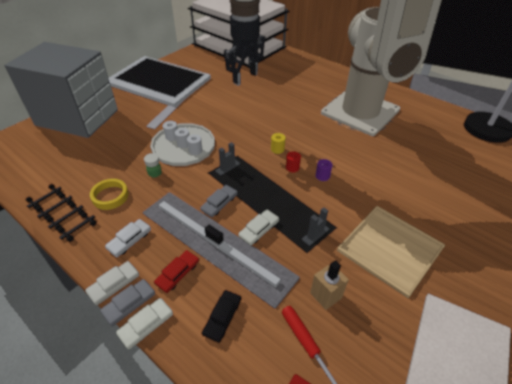

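The top view shows the three bushes upright in the dish at (368,226), (387,225) and (407,225), the bar on the pad and the pin in its stand at (153,172). The cars have not moved.

```bash
python3 -c "
from workcell import order
print(order.job_done())"
```

```text
the job is handed in; nothing more can be done
None
```

The job is handed in: the bar lies along the middle of the pad, all three bushes (places 1, 3 and 4; place 2 was empty) probed blind and stand upright in the round dish, the tray stays empty, the pin is back upright in its stand, and the cars are where they were.

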